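# Index the sample carousel to the read window and start the reading

## Task

Push on an arm of the small four-armed carousel with a fingertip until the arm that carries the tall capped sample tube stands squarely in front of the reader's dark window, then press the round start key on top of the read head fully down and let it come up. Do not start it before the tube is in place; push the arms and not the tube, lift nothing, leave the tube seated upright in its pocket and leave the bottle, the jar and the tube rack alone.

Things in the scene. Friction and masses are not known exactly. Their poses are not given: they have to be found in the camera images.
- reader: Fixed reader: a grey round deck (radius 128 mm, top 22 mm above the table) under the carousel, and a cream read head, a box 130 mm (x) by 100 mm (y), 82 mm high, centred 175 mm along the reader's own +y. Origin: on the table under the carousel's axis; z up. The head's dark upright window, 16 mm wide, faces the carousel at x = 0; a dark line on the head's top marks its middle.
- carousel: Four-armed carousel, turning both ways without stops about the vertical axis through its origin (at deck height, 22 mm above the table); stays where it is left. Own +x points along the arm that carries the sample tube, own +y along the arm whose pocket is covered by a low flat square cassette (30 by 30 mm, top 67 mm above the table); the other two arms end in empty pockets.
- hub_top (a point): Top centre of the carousel's hub (radius 24 mm), on the turning axis, 66 mm above the table.
- mid_arm (a point): Middle of the empty carousel arm opposite the sample tube, 62 mm from the axis, 50 mm above the table. The four aluminium arms, 90 degrees apart, are alike: 14 mm wide, 40 to 60 mm above the table, free from 24 to 93 mm from the axis, then a black pocket (radius 12 mm, centred at 105 mm). The deck is 18 mm below them. Turning takes about 0.04 N m (0.7 N at mid-arm).
- tube_mid (a point): Centre (half-way up) of the tall capped sample tube standing loose in the pocket of one carousel arm, 105 mm from the axis: 49 mm long, 13 mm diameter, with a 16 mm white cap; its top is 88 mm above the table. It has about 1.5 mm of play in its pocket.
- sample_tube: The same sample tube; origin at the centre of its lower end, 24.5 mm below its centre; z up along the tube.
- read_point (a point): The point where the tube's centre belongs for reading: in front of the middle of the window, 105 mm from the carousel's axis along the reader's +y, 66 mm above the table (fixed to the reader).
- start_key_top (a point): Centre of the top of the round start key (28 mm diameter, white, in a grey housing), the only key on top of the read head, pressed straight down.
- start_key (a joint): How far the start key is down, m: 0 up, 0.006 fully down; a spring (about 4 N at full depth) brings it back up.
- dropper_mid (a point): Centre of a small loose bottle (30 mm diameter, 75 mm high), to be left alone.
- jar_mid (a point): Centre of a loose amber jar (56 mm diameter, 62 mm high), to be left alone.
- rack_mid (a point): Centre of a loose white rack (36 by 120 mm, long axis its own y; 65 mm high with the three tubes in it), to be left alone.
Not all that is in view belongs to the job. There is more than one size of the sample_tube; the job needs the smallest.

How it is judged:
On the way, in this order (a step that is already met when the one before it is completed fails the run):
1. a finger pushes on the carousel (contact force between carousel and the fingers above 0.2 N), for 0.05 s.
2. the sample tube stands at rest in front of the window (horizontal distance between tube_mid and read_point below 0.007 m and angular speed of carousel below 0.1 rad/s), for 0.3 s.
3. the start key is pressed fully down with the tube still in place (value of joint start_key above 0.0048 m and horizontal distance between tube_mid and read_point below 0.007 m), for 0.05 s.
At the end, for the whole second after the job is handed in: The sample tube stands upright (within 0.2 rad) and seated in its pocket, its centre within 7 mm of the read point seen from above, the carousel is at rest, the start key has been pressed at least 4.8 mm of its 6 mm with the tube in place and is up again (less than 2 mm down) (horizontal distance between tube_mid and read_point below 0.007 m and angle between tube_mid's own z axis and vertical below 0.2 rad and z of tube_mid in the frame of read_point below 0.006 m and angular speed of carousel below 0.05 rad/s and value of joint start_key below 0.002 m); the robot touches nothing.
It fails at once if the start key is pressed while the tube is not in front of the window (value of joint start_key above 0.003 m and horizontal distance between tube_mid and read_point above 0.008 m).
It fails at once if the sample tube is lifted or tipped (z of tube_mid in the frame of read_point above 0.01 m or angle between tube_mid's own z axis and vertical above 0.35 rad).
It fails at once if the fingers push on the tube itself (contact force between sample_tube and the fingers above 2 N).
It fails at once if the bottle, the jar or the rack is disturbed (distance of any of dropper_mid, jar_mid, rack_mid from where it was at the start of the episode above 0.02 m).
It also fails if it takes over 64 s, if anything falls off the work surface, if the arm or the gripper's body presses on something with over 40 N, if the wrist force passes 120 N, or if a joint passes its speed limit or range.

## Robot

A 6-joint arm with a two-finger parallel gripper is mounted at the origin on the work surface. World frame = base frame: x ahead of the robot, y to its left, z up, the work surface at z = 0. Lengths are in m, angles in rad, forces in N, time in s.
With the tool pointing down it reaches from about 0.35 to 0.975 m from the base axis. Payload 4.9 kg.
Tool frame: the origin (TCP) lies on the mounting face of the last link; the fingertips stand 173 mm ahead of it and the grasp point (between the pads) lies 155 mm ahead of it; z points along the fingers, y is the line along which they close (so a half turn about z gives the same grasp; the last joint's range is limited). The gripper opens to 85 mm and grips with 20 to 120 N. Pads are 22 mm wide; open, the fingers measure 114 mm over their backs; the gripper's body (76 mm by 85 mm) begins 54 mm behind the grasp point. The pads swing forward as they close: fully open they stand 13 mm farther back than shut.
Start: joints at [-1.425, 0.053, 1.613, -0, 1.476, -0.119], TCP at [0.164, -0.603, 0.405] pointing down, gripper open.
Joint ranges: [-3.01, 3.01], [-1.01, 2.22], [0.06, 2.58], [-1.02, 4.17], [0.09, 2.62], [-3.14, 3.14]. Speed limits (rad/s): [2.57, 2.57, 3.14, 3.14, 3.14, 3.14].

## Interface

Orientations are given as a rotation vector (axis times angle).
In Python, from station import monitor, eyes, finish_job gives the robot as it stands. The module is installed in compiled form; this text tells all that it offers.
- The arm moves only by the tool step_arm, never from a script. Its argument "commands" is a list of rows, each a list of 3 entries, a list of its own where there are three numbers: the opening in per cent of the stroke, from 0 (shut) to 100 (fully open), then the shift along the tool's x, y, z in mm, then the turn about the tool's z in degrees. In form: [[hand, [x, y, z], yaw], ...]. A call has 1 to 12 rows; each row is the pose to reach, as a shift and turn from the pose commanded when the call began, along the tool's axes at that moment; what a row does not reach only later rows make up. A row lasts 1/8 s, in which the tool goes at most 62.5 mm and 10.7 degrees, less where a joint would pass 70% of its speed; a pose out of reach is approached as far as the arm can. A call with a gripper value outside its range is refused whole. The fingers move at their own pace and stop on an object; "squeeze" is the grip in N (left out, the last holds). Time passes only in rows, so rows that repeat a pose let the fingers close. It gives the time, the measured TCP pose, the force, the opening and the grip force at its end, in the units of the state.
- monitor.get_obs(): the state, without advancing time (a new reading comes with each control period).
- eyes.get_image(name): name is "side" or "top" or "wrist"; returns the picture (400x640x3 uint8, red, green, blue); there is no depth.
- eyes.camera_info(name): a dict with "camera_matrix" (3x3 intrinsics, pixels), "extrinsics" (4x4, takes a point from camera to world coordinates). Camera axes: x right, y down, z forward; pixel columns grow to the right and rows downward; lengths in m; the calibration is good to about 2 mm. The wrist camera is an equidistant fisheye: a pixel r from the principal point sees the ray r / f radians off the axis. A picture is of the moment at which its call begins: read the wrist's pose just before it. camera_info takes no time and is no camera call; for the wrist camera it gives the pose at the moment of the call.
- finish_job(): hands the job in; it is judged then, once.
The state is a dict: "t": time; "q": joint angles; "dq": joint speeds; "effort": joint torques, N m; "tool_pos": TCP position; "tool_rot": TCP orientation; "contact_force": force on the tool from outside, world axes, zero at the start; "wrist_torque": the same for the moment, N m; "opening": finger opening in m; "grip_force": force on a finger pad.
Only numpy, scipy, OpenCV 4.12 (cv2) and the standard library are available. Lean on these libraries where they do the work, as an engineer would, in place of code of your own. Each camera call takes 0.05 s, during which the arm holds its last target. There are 200 camera calls.

## Working session

There is one attempt and no reset: what is moved stays moved. The work goes in short steps, Python scripts to look and compute and a tool call to move; the robot and the scene stay as the last step left them, time stands still between calls to the robot, and variables do not carry over. Pictures are saved under pics/ and viewed, at most 10 in all, crops included, and the job is handed in when it is done.

Besides the shell and the picture viewer there is one more tool, called as a command line: name --argument value ..., lists and objects as JSON in quotes. step_arm: Moves the arm, as the interface text tells. Its arguments: {"type":"object","properties":{"commands":{"type":"array"},"squeeze":{"type":"number"}},"required":["commands"]}

```bash
mkdir -p pics; python3 - <<'E'
from station import monitor, eyes
import cv2, numpy as np
o=monitor.get_obs(); print(o['t'],o['tool_pos'],o['tool_rot'],o['opening'])
for n in ['side','top']:
    im=eyes.get_image(n); cv2.imwrite(f'pics/{n}0.png',im[:,:,::-1])
    c=eyes.camera_info(n); print(n,np.round(c['camera_matrix'],1).tolist(),np.round(c['extrinsics'],4).tolist())
E
```

```text
0.0 [ 0.16354124 -0.60294027  0.40346127] [-3.11205997e+00 -4.14403974e-01  3.72509571e-05] 0.085435201284186
side [[449.3, 0.0, 314.1], [0.0, 449.3, 192.4], [0.0, 0.0, 1.0]] [[0.9591, -0.1937, 0.2066, 0.4349], [-0.2822, -0.5944, 0.7531, -0.6795], [-0.0231, -0.7805, -0.6247, 0.5912], [0.0, 0.0, 0.0, 1.0]]
top [[448.4, 0.0, 322.9], [0.0, 448.4, 201.2], [0.0, 0.0, 1.0]] [[0.0158, -0.9967, 0.0796, 0.5178], [-0.9998, -0.017, -0.0134, -0.0666], [0.0148, -0.0794, -0.9967, 0.9978], [0.0, 0.0, 0.0, 1.0]]
```

View pics/side0.png

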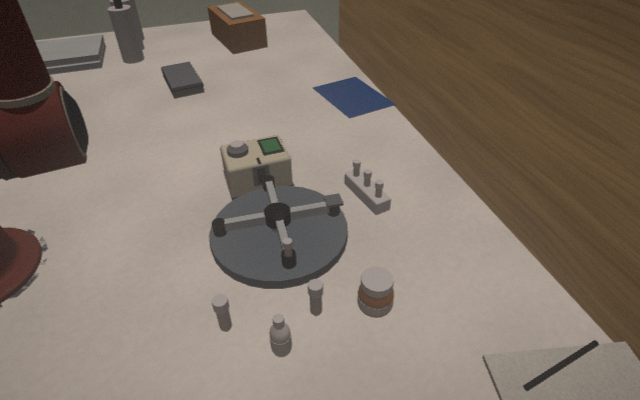

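View pics/top0.png

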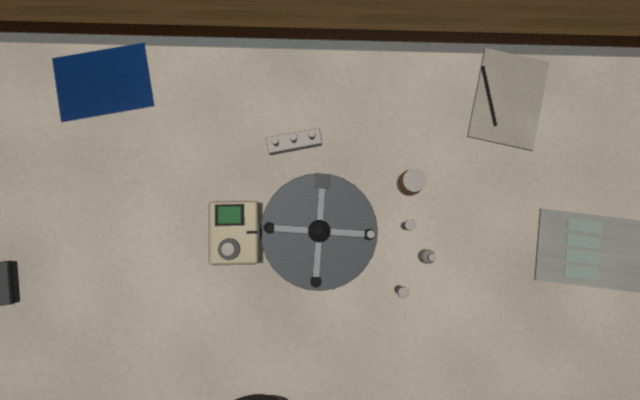

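The side view shows the capped tube at (288,248) and a cassette at (335,201), with the head behind. In the top view the hub is at (319,231) and the tube is in the pocket at (370,234). The cassette is at (322,180), the empty pockets at (269,228) and (316,282), and the key at (228,249). The loose tubes at (410,225) and (403,292) are not on the carousel, so they are decoys. I'll confirm with one enlarged crop.

```bash
python3 - <<'E'
import cv2
im=cv2.imread('pics/top0.png'); c=im[165:305,200:430]
cv2.imwrite('pics/top0c.png',cv2.resize(c,None,fx=3.4,fy=3.4,interpolation=cv2.INTER_CUBIC))
E
```

```text
(no output)
```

View pics/top0c.png

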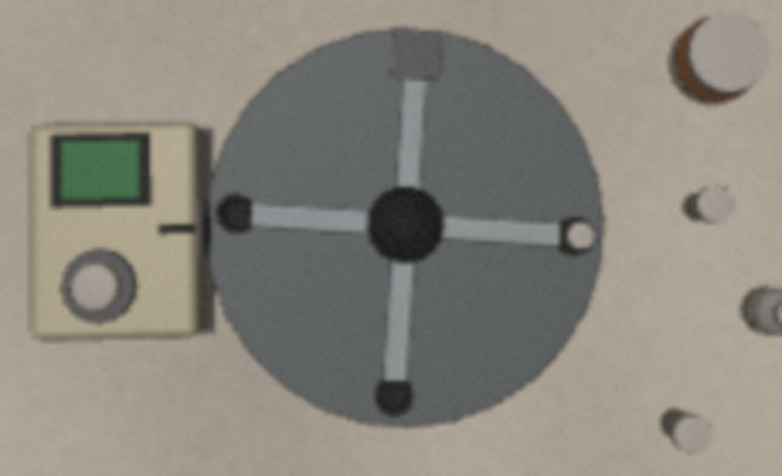

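The crop confirms it: the capped tube sits in the right-hand pocket at (370.6,234.1). The hub is at (319.1,230.9), the head line at about (252,232.4), and the key at (227.9,248.8). Next I'll convert these to world coordinates.

```bash
cat > h.py <<'E'
import numpy as np
from station import monitor, eyes
def w(n,u,v,z):
    c=eyes.camera_info(n);K=np.array(c['camera_matrix']);E=np.array(c['extrinsics'])
    d=E[:3,:3]@np.linalg.solve(K,[u,v,1]);p=E[:3,3]
    return (p+d*(z-p[2])/d[2])[:2]
def crop(u,v): return u/3.4+200,v/3.4+165
E
python3 - <<'E'
from h import *
P={'hub':(405,224,.066),'tube':(580,235,.088),'left':(235,213,.062),'bot':(394,397,.062),'cass':(416,56,.067),
'line':(177,229,.082),'line_end':(195,229,.082),'key':(95,285,.09),'h1':(36,126,.082),'h2':(194,126,.082),'h3':(194,334,.082),'h4':(36,334,.082),
'deckL':(208,227,.022),'deckR':(603,227,.022),'deckT':(405,28,.022),'deckB':(405,427,.022),'jar':(728,53,.062),'d1':(714,204,.05)}
R={k:w('top',*crop(u,v),z) for k,(u,v,z) in P.items()}
for k,p in R.items():
    d=p-R['hub']; print(k,np.round(p,4),'r',round(np.hypot(*d),4),'ang',round(np.degrees(np.arctan2(d[1],d[0])),1))
print('deck centre', (R['deckL']+R['deckR'])/2,(R['deckT']+R['deckB'])/2)
for n,u,v,z in [('side',277,210,.066),('side',237,147,.09)]: print(n,w(n,u,v,z))
E
```

```text
hub [ 0.5303 -0.0724] r 0.0 ang 0.0
tube [ 0.5252 -0.1767] r 0.1044 ang -92.8
left [0.5354 0.0317] r 0.1042 ang 87.2
bot [ 0.4255 -0.0675] r 0.105 ang 177.3
cass [ 0.6335 -0.0774] r 0.1033 ang -2.8
line [0.5249 0.064 ] r 0.1365 ang 92.3
line_end [0.5251 0.0532] r 0.1257 ang 92.4
key [0.4911 0.1102] r 0.1868 ang 102.1
h1 [0.5853 0.1502] r 0.2293 ang 76.1
h2 [0.5869 0.0555] r 0.1399 ang 66.2
h3 [0.4628 0.0521] r 0.1416 ang 118.5
h4 [0.4614 0.1458] r 0.2288 ang 107.5
deckL [0.527  0.0529] r 0.1253 ang 91.5
deckR [ 0.531  -0.1994] r 0.127 ang -89.7
deckT [ 0.6571 -0.0706] r 0.1268 ang 0.8
deckB [ 0.4029 -0.0748] r 0.1275 ang -178.9
jar [ 0.6394 -0.2709] r 0.2265 ang -61.2
d1 [ 0.5461 -0.2647] r 0.193 ang -85.3
deck centre [ 0.52901642 -0.07325604] [ 0.53000601 -0.07267975]
side [ 0.5311996  -0.07424909]
side [0.49184623 0.11725154]
```

step_arm --commands '[[0,[464,-471,50],15.2],[0,[464,-471,50],15.2],[0,[464,-471,50],15.2],[0,[464,-471,50],15.2],[0,[464,-471,50],15.2],[0,[464,-471,50],15.2],[0,[464,-471,50],15.2],[0,[464,-471,50],15.2],[0,[464,-471,50],15.2],[0,[464,-471,50],15.2],[0,[464,-471,50],15.2],[0,[464,-471,50],15.2]]'

```text
t: 1.6
tool_pos: [0.4885, -0.0251, 0.3538]
tool_rot: [-3.141, -0.006, 0.003]
contact_force: [0.3, -0.5, -0.3]
opening: 0.0001
grip_force: 0.0
```

```bash
python3 - <<'E'
import numpy as np
from math import *
for f in list(range(130,-73,-5)): print(f,(round(41.5+63*cos(radians(f)),1),round(46.5-63*sin(radians(f)),1)))
E
```

```text
130 (1.0, -1.8)
125 (5.4, -5.1)
120 (10.0, -8.1)
115 (14.9, -10.6)
110 (20.0, -12.7)
105 (25.2, -14.4)
100 (30.6, -15.5)
95 (36.0, -16.3)
90 (41.5, -16.5)
85 (47.0, -16.3)
80 (52.4, -15.5)
75 (57.8, -14.4)
70 (63.0, -12.7)
65 (68.1, -10.6)
60 (73.0, -8.1)
55 (77.6, -5.1)
50 (82.0, -1.8)
45 (86.0, 2.0)
40 (89.8, 6.0)
35 (93.1, 10.4)
30 (96.1, 15.0)
25 (98.6, 19.9)
20 (100.7, 25.0)
15 (102.4, 30.2)
10 (103.5, 35.6)
5 (104.3, 41.0)
0 (104.5, 46.5)
-5 (104.3, 52.0)
-10 (103.5, 57.4)
-15 (102.4, 62.8)
-20 (100.7, 68.0)
-25 (98.6, 73.1)
-30 (96.1, 78.0)
-35 (93.1, 82.6)
-40 (89.8, 87.0)
-45 (86.0, 91.0)
-50 (82.0, 94.8)
-55 (77.6, 98.1)
-60 (73.0, 101.1)
-65 (68.1, 103.6)
-70 (63.0, 105.7)
```

step_arm --commands '[[0,[0,0,60],0],[0,[0,0,115],0],[0,[0,0,133],0],[0,[0,0,133],0]]'

```text
t: 2.1
tool_pos: [0.4877, -0.0277, 0.2212]
tool_rot: [-3.141, 0.002, 0.003]
contact_force: [0.9, -0.3, 0.8]
opening: -0.0
grip_force: 0.0
```

step_arm --commands '[[0,[5.4,-5.1,0],0],[0,[10,-8.1,0],0],[0,[14.9,-10.6,0],0],[0,[20,-12.7,0],0],[0,[25.2,-14.4,0],0],[0,[30.6,-15.5,0],0],[0,[36,-16.3,0],0],[0,[41.5,-16.5,0],0],[0,[47,-16.3,0],0],[0,[52.4,-15.5,0],0],[0,[57.8,-14.4,0],0],[0,[63,-12.7,0],0]]'

```text
t: 3.6
tool_pos: [0.5515, -0.0146, 0.2217]
tool_rot: [-3.141, 0.001, 0.0]
contact_force: [-0.0, 0.2, 0.7]
opening: -0.0002
grip_force: 0.4
```

```bash
python3 - <<'E'
from h import *; import cv2
im=eyes.get_image('side')[100:320,150:450]
cv2.imwrite('pics/s1.png',cv2.resize(im[:,:,::-1],None,fx=2.6,fy=2.6,interpolation=cv2.INTER_CUBIC))
E
```

```text
(no output)
```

View pics/s1.png

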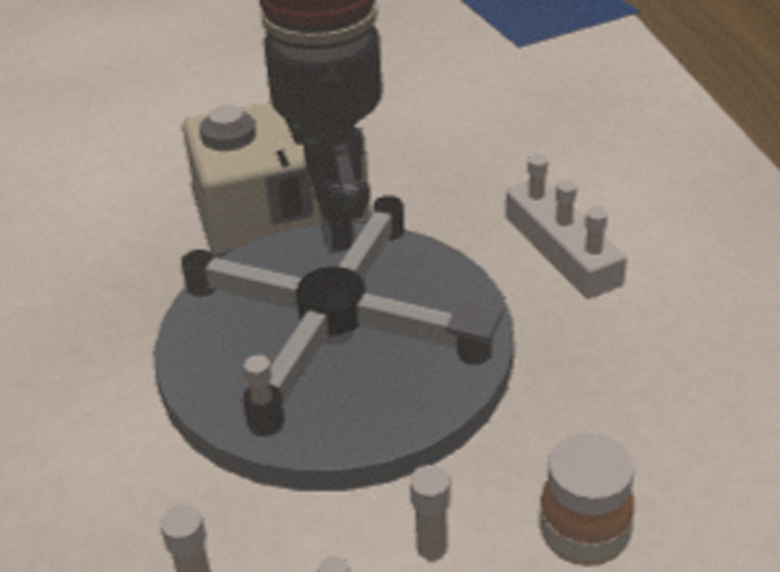

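The finger is pushing the empty arm clockwise, and the tube (crop 258,390) is upright in its pocket. I'll continue.

step_arm --commands '[[0,[5.1,2.1,0],0],[0,[10,4.6,0],0],[0,[14.6,7.6,0],0],[0,[19,10.9,0],0],[0,[23,14.7,0],0],[0,[26.8,18.7,0],0],[0,[30.1,23.1,0],0],[0,[33.1,27.7,0],0],[0,[35.6,32.6,0],0],[0,[37.7,37.7,0],0],[0,[39.4,42.9,0],0],[0,[40.5,48.3,0],0]]'

```text
t: 5.15
tool_pos: [0.5917, -0.0632, 0.2217]
tool_rot: [-3.141, 0.001, -0.0]
contact_force: [-0.4, 0.7, 0.6]
opening: 0.0001
grip_force: 0.4
```

step_arm --commands '[[0,[0.8,5.4,0],0],[0,[1,10.9,0],0],[0,[0.8,16.4,0],0],[0,[0,21.8,0],0],[0,[-1.1,27.2,0],0],[0,[-2.8,32.4,0],0],[0,[-4.9,37.5,0],0],[0,[-7.4,42.4,0],0],[0,[-10.4,47,0],0],[0,[-13.7,51.4,0],0],[0,[-17.5,55.4,0],0],[0,[-21.5,59.2,0],0]]'

```text
t: 6.65
tool_pos: [0.5698, -0.1223, 0.2217]
tool_rot: [3.142, -0.001, 0.0]
contact_force: [1.4, 1.2, -1.2]
opening: -0.0002
grip_force: 0.3
```

```bash
python3 - <<'E'
from h import *; import cv2
a=eyes.get_image('side')[110:300,180:380]; b=eyes.get_image('top')[150:340,200:400]
im=np.hstack([cv2.resize(x[:,:,::-1],(400,380),interpolation=cv2.INTER_CUBIC) for x in (a,b)])
cv2.imwrite('pics/s2.png',im)
E
```

```text
(no output)
```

View pics/s2.png

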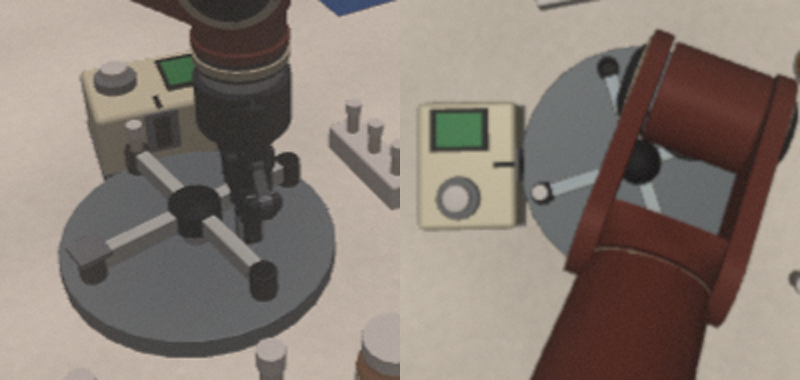

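The tube is upright at top-view pixel (270.5,245.5). Computing its angle.

```bash
python3 - <<'E'
from h import *
p=w('top',270.5,245.5,.088)-np.array([.530,-.073]);print(p,np.degrees(np.arctan2(p[1],p[0])),np.hypot(*p))
for f in range(-50,-80,-3):
  r=np.radians(f);print(f,np.round([63*np.cos(r)-40.5,-63*np.sin(r)-48.3],1))
E
```

```text
[-0.03095148  0.09828132] 107.48064447901093 0.10303985250352839
-50 [-0. -0.]
-53 [-2.6  2. ]
-56 [-5.3  3.9]
-59 [-8.1  5.7]
-62 [-10.9   7.3]
-65 [-13.9   8.8]
-68 [-16.9  10.1]
-71 [-20.   11.3]
-74 [-23.1  12.3]
-77 [-26.3  13.1]
```

step_arm --commands '[[0,[-2.6,2,0],0],[0,[-5.3,3.9,0],0],[0,[-8.1,5.7,0],0],[0,[-10.9,7.3,0],0],[0,[-13.9,8.8,0],0],[0,[-16.9,10.1,0],0],[0,[-16.9,10.1,0],0],[0,[-16.9,10.1,0],0]]'

```text
t: 7.75
tool_pos: [0.5531, -0.1322, 0.2217]
tool_rot: [3.141, -0.001, -0.0]
contact_force: [0.8, 0.5, -0.8]
opening: -0.0
grip_force: 0.0
```

```bash
python3 - <<'E'
from h import *; import cv2
a=eyes.get_image('side')[120:250,210:340]; b=eyes.get_image('top')[190:290,200:300]
im=np.hstack([cv2.resize(x[:,:,::-1],(400,400),interpolation=cv2.INTER_CUBIC) for x in (a,b)])
cv2.imwrite('pics/s3.png',im); cv2.imwrite('pics/t3.png',b[:,:,::-1])
E
```

```text
(no output)
```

View pics/s3.png

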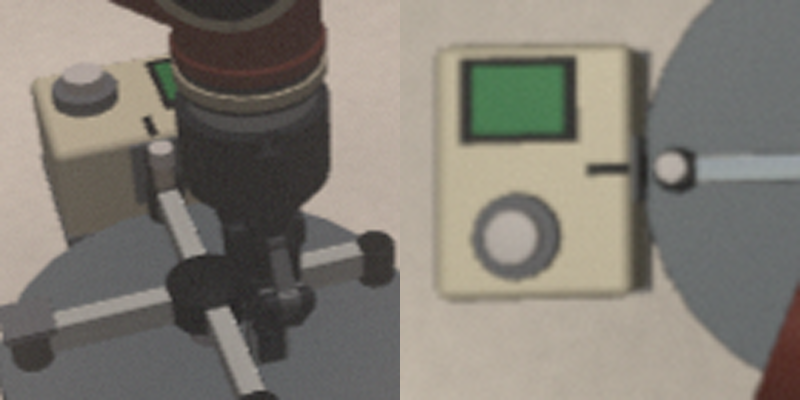

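The tube is at top pixel (268.0,232.0) and the head's line at (252,232.25). I'll check the offset from the read point.

```bash
python3 - <<'E'
from h import *
C=np.array([.530,-.073])
px=lambda u,v:((u-400)/4+200,v/4+190)
t=w('top',*px(672,168),.088); l=w('top',*px(608,169),.082); le=w('top',*px(588,169),.082)
hd=np.array([w('top',*px(*p),.082) for p in [(437,46),(632,46),(632,296),(437,296)]])
ang=lambda d:np.degrees(np.arctan2(d[1],d[0]))
print(t,ang(t-C),'line',l,ang(l-C),ang(le-C),'head c',hd.mean(0),ang(hd.mean(0)-C), ang(hd[0]+hd[3]-hd[1]-hd[2]))
for a in (91,92,93): print(a,np.linalg.norm(t-C-.105*np.array([np.cos(np.radians(a)),np.sin(np.radians(a))])))
print('key',w('top',*px(511,236),.092),w('top',*px(516,237),.084))
print(monitor.get_obs()['tool_pos'])
E
```

```text
[0.52612023 0.03100655] 92.13632363161028 line [0.52514887 0.06411042] 92.02634568138896 91.94990858652656 head c [0.52388921 0.10130135] 92.00789573038365 90.91557049603314
91 0.002268641904734035
92 0.0009540982327280064
93 0.0018252600211230098
key [0.49082312 0.11020658] [0.49012153 0.10923308]
[ 0.55319573 -0.13212432  0.22169156]
```

The tube is within about 1 mm of the read point. I'll back off sideways, lift, and move over the key.

step_arm --commands '[[0,[8,0,0],0],[0,[15,0,0],0],[0,[15,0,-50],0],[0,[15,0,-100],0],[0,[15,0,-120],0],[0,[-20,-60,-120],0],[0,[-45,-120,-120],0],[0,[-63,-180,-120],0],[0,[-63,-242,-120],0],[0,[-63,-242,-120],0]]'

```text
t: 9.1
tool_pos: [0.4895, 0.1129, 0.3408]
tool_rot: [-3.141, -0.007, 0.002]
contact_force: [0.8, -0.5, 1.1]
opening: -0.0001
grip_force: 0.0
```

```bash
python3 - <<'E'
from h import *; import cv2
# triangulate key cap: top (227.75,249), side pixel from s3 crop
us,vs=210+83*130/400,120+76*130/400
for z in (.085,.09,.095,.1,.105): print(z,w('top',227.75,249,z),w('side',us,vs,z))
print(monitor.get_obs()['tool_pos'])
a=eyes.get_image('side')[90:250,190:350]; b=eyes.get_image('wrist')
im=np.hstack([cv2.resize(a,(400,400),interpolation=cv2.INTER_CUBIC),cv2.resize(b[:,120:520],(400,400))])
cv2.imwrite('pics/s4.png',im[:,:,::-1])
E
```

```text
0.085 [0.49061485 0.11157296] [0.4937237  0.13405735]
0.09 [0.49076361 0.11059697] [0.49314305 0.12602133]
0.095 [0.49091238 0.10962099] [0.49256241 0.11798531]
0.1 [0.49106114 0.108645  ] [0.49198176 0.10994928]
0.105 [0.4912099  0.10766901] [0.49140111 0.10191326]
[0.48948163 0.11293412 0.34081387]
```

View pics/s4.png

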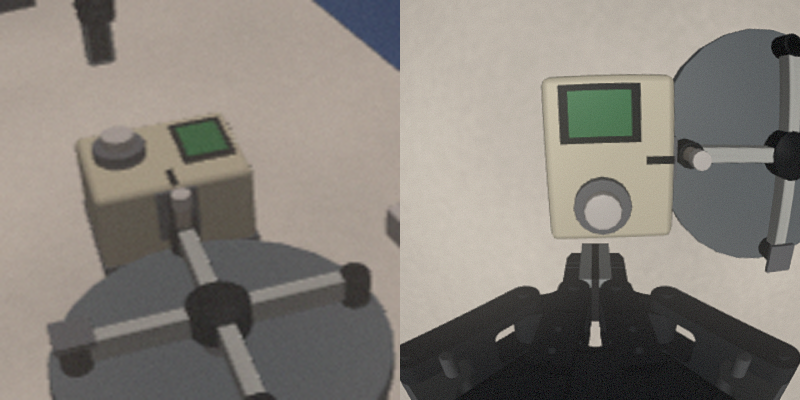

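The key top is at about (0.491, 0.109, 0.100), and the tube still lines up with the window mark (wrist view 702,159 against the line at 660,160). Descending.

step_arm --commands '[[0,[0.5,1,35],0],[0,[0.5,1,60],0],[0,[0.5,1,62],0],[0,[0.5,1,62],0]]'

```text
t: 9.7
tool_pos: [0.4913, 0.108, 0.2803]
tool_rot: [3.141, -0.003, 0.001]
contact_force: [0.5, 0.3, -0.7]
opening: -0.0
grip_force: 0.0
```

step_arm --commands '[[0,[0,-1,3],0],[0,[0,-1,6],0],[0,[0,-1,9],0],[0,[0,-1,9],0]]'

```text
t: 10.2
tool_pos: [0.4914, 0.1099, 0.2716]
tool_rot: [3.141, -0.001, 0.004]
contact_force: [1.9, -1.3, 3.8]
opening: 0.0002
grip_force: 1.8
```

step_arm --commands '[[0,[0,0,1.5],0],[0,[0,0,3],0],[0,[0,0,3],0]]'

```text
t: 10.58
tool_pos: [0.4917, 0.11, 0.2711]
tool_rot: [3.141, -0.0, 0.003]
contact_force: [-4.8, -3.4, 17.4]
opening: -0.0002
grip_force: 8.8
```

Force of 17 N at a hard stop. I'll verify that the spring follows while rising slowly.

step_arm --commands '[[0,[0,0,-4.5],0],[0,[0,0,-4.5],0],[0,[0,0,-4.5],0]]'

```text
t: 10.95
tool_pos: [0.4909, 0.11, 0.2722]
tool_rot: [-3.141, 0.001, -0.001]
contact_force: [1.9, -1.1, 4.0]
opening: 0.0001
grip_force: 1.7
```

step_arm --commands '[[0,[0,0,-2],0],[0,[0,0,-2],0],[0,[0,0,-2],0]]'

```text
t: 11.32
tool_pos: [0.4907, 0.11, 0.274]
tool_rot: [-3.141, 0.001, 0.001]
contact_force: [1.5, -0.0, 2.8]
opening: 0.0002
grip_force: 1.3
```

step_arm --commands '[[0,[0,0,-2],0],[0,[0,0,-2],0],[0,[0,0,-2],0]]'

```text
t: 11.7
tool_pos: [0.4905, 0.11, 0.2758]
tool_rot: [-3.141, 0.001, 0.002]
contact_force: [0.4, 1.2, 1.5]
opening: 0.0001
grip_force: 0.9
```

step_arm --commands '[[0,[0,0,-4],0],[0,[0,0,-4],0],[0,[0,0,-4],0]]'

```text
t: 12.08
tool_pos: [0.4906, 0.1099, 0.2798]
tool_rot: [3.141, -0.001, -0.001]
contact_force: [0.7, 0.7, 0.1]
opening: -0.0004
grip_force: 0.0
```

The spring profile is clear: 4.0, 2.8, 1.5, then 0 N over about 6 mm. So the key was pressed to its stop and has come back up. Withdrawing and checking.

step_arm --commands '[[0,[0,0,-50],0],[0,[0,0,-80],0],[0,[0,0,-80],0],[0,[0,0,-80],0],[0,[0,0,-80],0]]'

```text
t: 12.7
tool_pos: [0.4903, 0.1099, 0.3581]
tool_rot: [3.141, -0.001, -0.006]
contact_force: [0.3, -0.3, -0.9]
opening: 0.0001
grip_force: 0.0
```

```bash
python3 - <<'E'
from h import *; import cv2
a=eyes.get_image('side')[90:330,190:430]; b=eyes.get_image('wrist')
im=np.hstack([cv2.resize(a,(400,400),interpolation=cv2.INTER_CUBIC),cv2.resize(b[:,120:520],(400,400))])
cv2.imwrite('pics/s5.png',im[:,:,::-1])
E
```

```text
(no output)
```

View pics/s5.png

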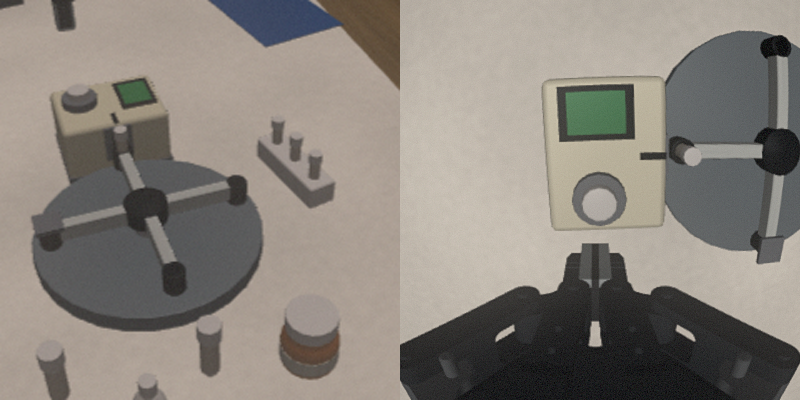

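The tube is upright in its pocket at the window (side 120,138; wrist 688,155) and the key is up. The jar and rack are untouched and the arm is clear.

```bash
python3 -c "
from station import finish_job; print(finish_job())"
```

```text
the job is handed in; nothing more can be done
None
```

The job is handed in: the sample tube stands upright about 1 mm (by camera) from the read point, and the start key was pressed to its stop with the tube in place and has come back up.

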